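# Seat the pressure manifold in its stop and start the leak check

## Task

Push the blue manifold along the counter until it sits squarely home in the corner of the steel L-shaped stop, flush against both rails; then press the red mushroom button all the way down and let it come up again to start the leak check. The manifold is only pushed, never lifted or tipped, the button must not be pressed before the manifold is home, and the three brass plugs and the chrome pitot tube stay where they are.

Things in the scene. Friction and masses are not known exactly. Their poses are not given: they have to be found in the camera images.
- stop: Fixed steel L-stop, rails 28 mm high, 20 thick. Origin: inner corner, on the counter; z up. Long rail: inner face is y = 0, facing -y, x from -180 to 20 mm. Short rail: inner face is x = 0, facing -x, y from -100 to 0. A yellow painted patch in the corner, 130 (x) by 95 (y), is the manifold's final footprint: home, its origin is at x -65, y -47.5 mm here, x axes parallel.
- manifold: Loose blue polymer block, 130 mm (x) by 95 (y) by 42 high, 0.4 to 0.75 kg, too wide to grip; brass ports and a white stripe along x on top. Origin: centre of its underside, z up. It starts 50 to 110 mm short of home along the stop's y, 30 to 60 mm along its x, turned up to 0.3 rad; its +x end faces the short rail, its +y side the long rail.
- red_button (a joint): Travel of the red mushroom button, in m: 0 when up, 0.007 fully down. A spring returns it; pressing it fully takes about 5 N, straight down.
- button_top (a point): Centre of the top of the red mushroom button (43 mm diameter, slightly domed), which moves down with it. When up it is 81 mm above the counter. The button stands on a fixed red box, 85 mm square and 48 mm high, centred below it.
- plug_a: Loose brass knurled plug, 26 mm diameter at the foot, 34 mm tall, standing upright on the counter behind the long rail. Origin at the centre of its underside. Not to be moved.
- plug_b: Another such brass plug. Not to be moved.
- plug_c: Another such brass plug. Not to be moved.
- pitot: Loose chrome pitot tube section, 14 mm diameter, 167 mm long, lying along its y in two square aluminium collars 24 mm high (small tap on one to 36 mm), beyond the short rail. Origin on the counter below its middle. Not to be moved.
Not all that is in view belongs to the job. There is more than one size of the stop; the job needs the larger. Several things have the shape of the manifold; the one meant has the colours described above.

How it is judged:
On the way, in this order (a step that is already met when the one before it is completed fails the run):
1. the manifold is home in the corner of the stop (x of manifold in the frame of stop between -0.0685 and -0.062 m and y of manifold in the frame of stop between -0.051 and -0.0445 m and angle between the x axis of manifold and the x axis of stop, either way round below 0.04 rad and height (world z) of manifold below 0.004 m), for 0.2 s.
2. the red button is pressed down with the manifold home (all of step 1 and value of joint red_button above 0.0055 m), for 0.05 s.
At the end, for the whole second after the job is handed in: The manifold lies flat in the corner of the stop, within 3.5 mm of touching either rail and within 0.04 rad of square, at rest; the button has been pressed (5.5 of its 7 mm) and is up again; plugs and pitot tube within 12 mm of where they began (all of step 1 and value of joint red_button below 0.0015 m and linear speed of manifold below 0.01 m/s and distance of each of plug_a, plug_b, plug_c, pitot from where it was at the start of the episode below 0.012 m).
It fails at once if the manifold is lifted (10 mm) or tipped (0.2 rad) (height (world z) of manifold above 0.01 m or angle between manifold's own z axis and vertical above 0.2 rad).
It fails at once if the button is pressed (3 mm) while the manifold is not home (value of joint red_button above 0.003 m and not (x of manifold in the frame of stop between -0.0685 and -0.062 m and y of manifold in the frame of stop between -0.051 and -0.0445 m and angle between the x axis of manifold and the x axis of stop, either way round below 0.04 rad and height (world z) of manifold below 0.004 m)).
It fails at once if a brass plug or the pitot tube is moved by more than 12 mm (distance of any of plug_a, plug_b, plug_c, pitot from where it was at the start of the episode above 0.012 m).
It also fails if it takes over 64 s, if anything falls off the work surface, if the arm or the gripper's body presses on something with over 40 N, if the wrist force passes 120 N, or if a joint passes its speed limit or range.

## Robot

A 6-joint arm with a two-finger parallel gripper is mounted at the origin on the work surface. World frame = base frame: x ahead of the robot, y to its left, z up, the work surface at z = 0. Lengths are in m, angles in rad, forces in N, time in s.
With the tool pointing down it reaches from about 0.35 to 0.95 m from the base axis. Payload 17.4 kg.
Tool frame: the origin (TCP) lies between the finger pads; the fingertips stand 19 mm ahead of it and the grasp point (between the pads) is the TCP; z points along the fingers, y is the line along which they close (so a half turn about z gives the same grasp; the last joint's range is limited). The gripper opens to 93 mm and grips with 3 to 60 N. Pads are 15 mm wide; open, the fingers measure 128 mm over their backs; the gripper's body (75 mm by 188 mm) begins 65 mm behind the grasp point.
Start: joints at [-0.038, 0.116, 1.442, -0, 1.584, -0.038], TCP at [0.675, -0, 0.238] pointing down, gripper open.
Joint ranges: [-2.83, 2.83], [-0.83, 2.19], [0.07, 2.5], [-1.14, 4.28], [0.01, 3], [-2.97, 2.97]. Speed limits (rad/s): [1.89, 1.89, 2.22, 3.14, 3.14, 3.14].

## Interface

Orientations are given as a unit quaternion [x, y, z, w].
In Python, from workcell import manip gives the robot as it stands.
- The arm moves only by the tool jog_arm, never from a script. Its argument "targets" is a list of rows, each a list of 6 numbers: the shift along the tool's x, y, z scaled (see below), then the turn, a rotation vector about the tool's x, y, z scaled (see below). In form: [[dx, dy, dz, ax, ay, az], ...]. A call has 1 to 12 rows; each row is the pose to reach, as a shift and turn from the pose commanded when the call began, along the tool's axes at that moment; what a row does not reach only later rows make up. The controller multiplies each number of a shift by 0.75 m and each number of a turn by 0.5 rad. A row lasts 1/8 s, in which the tool goes at most 62.5 mm and 10.7 degrees, less where a joint would pass 70% of its speed; a pose out of reach is approached as far as the arm can. A call with a number of a shift or a turn outside -1 to 1 is refused whole. A call with a gripper value outside its range is refused whole. "gripper" is the closure, from 0 (fully open) to 1 (shut), set as the call begins (left out, the last holds). The fingers move at their own pace and stop on an object; "newtons" is the grip in N (left out, the last holds). Time passes only in rows, so rows that repeat a pose let the fingers close. It gives the time, the measured TCP pose, the force, the opening and the grip force at its end, in the units of the state.
- manip.read_state(): the state, without advancing time (a new reading comes with each control period).
- manip.camera(name): name is "scene" or "side" or "wrist"; returns a dict with "image" (420x560x3 uint8, red, green, blue), "camera_matrix" (3x3 intrinsics, pixels), "k1" (the pictures are not rectified: a ray, as slopes to the right and down, at radius r is drawn at 1 + k1 r^2 times it, then the intrinsics apply), "cam_to_world" (4x4, takes a point from camera to world coordinates). Camera axes: x right, y down, z forward; pixel columns grow to the right and rows downward; lengths in m; the calibration is good to about 2 mm. A picture is of the moment at which its call begins. There is no depth.
- manip.close_job(): hands the job in; it is judged then, once.
The state is a dict: "time_s": time; "joint_pos": joint angles; "qd": joint speeds; "joint_torque": joint torques, N m; "ee_pos": TCP position; "ee_rot": TCP orientation; "wrist_force": force on the tool from outside, world axes, zero at the start; "wrist_torque": the same for the moment, N m; "opening": opening from 0.0 (shut) to 1.0 (fully open); "gripper_force": force on a finger pad.
Only numpy, scipy, OpenCV 4.12 (cv2) and the standard library are available. Lean on these libraries where they do the work, as an engineer would, in place of code of your own. Each camera call takes 0.05 s, during which the arm holds its last target. There are 200 camera calls.

## Working session

There is one attempt and no reset: what is moved stays moved. The work goes in short steps, Python scripts to look and compute and a tool call to move; the robot and the scene stay as the last step left them, time stands still between calls to the robot, and variables do not carry over. Pictures are saved under pics/ and viewed, at most 10 in all, crops included, and the job is handed in when it is done.

Besides the shell and the picture viewer there is one more tool, called after "Call:" by a JSON object that holds its "api" and its "payload", one argument or row to a line. jog_arm: Moves the arm, as the interface text tells. Its arguments: {"type":"object","properties":{"targets":{"type":"array","items":{"type":"array","items":{"type":"number"}}},"gripper":{"type":"number"},"newtons":{"type":"number"}},"required":["targets"]}

```bash
mkdir -p pics; cat > h.py <<'E'
import numpy as np, cv2
from workcell import manip
def grab(n):
    c=manip.camera(n); np.savez('cam_'+n+'.npz',**{k:np.asarray(v) for k,v in c.items()}); return c
def load(n): return dict(np.load('cam_'+n+'.npz'))
def ray(c,u,v):
    K=np.array(c['camera_matrix']);k=float(c['k1'])
    p=cv2.undistortPoints(np.array([[[u,v]]],float),K,np.array([k,0,0,0,0.]))[0,0]
    T=np.array(c['cam_to_world']); d=T[:3,:3]@np.array([p[0],p[1],1]); return T[:3,3],d
def onz(c,u,v,z):
    o,d=ray(c,u,v); return o+d*(z-o[2])/d[2]
def proj(c,P):
    T=np.linalg.inv(np.array(c['cam_to_world'])); q=T[:3,:3]@np.array(P)+T[:3,3]
    x,y=q[0]/q[2],q[1]/q[2]; f=1+float(c['k1'])*(x*x+y*y); K=np.array(c['camera_matrix'])
    return K[0,0]*x*f+K[0,2],K[1,1]*y*f+K[1,2]
E
python3 - <<'E'
from h import *
for n in ['scene','side']:
    c=grab(n); print(n,np.round(c['cam_to_world'],3).tolist(),c['k1']); cv2.imwrite(f'pics/{n}0.png',c['image'][:,:,::-1])
s=manip.read_state(); print(s)
E
```

```text
scene [[0.311, 0.646, -0.697, 1.274], [0.95, -0.218, 0.222, -0.209], [-0.008, -0.731, -0.682, 0.737], [0.0, 0.0, 0.0, 1.0]] -0.12836933056318992
side [[-0.935, -0.165, 0.315, 0.254], [-0.355, 0.473, -0.806, 0.883], [-0.016, -0.866, -0.5, 0.635], [0.0, 0.0, 0.0, 1.0]] -0.13591216697648115
{'time_s': 0.1, 'joint_pos': array([-3.78133088e-02,  1.16430956e-01,  1.44218761e+00,  3.11322443e-05,
        1.58397129e+00, -3.77958931e-02]), 'qd': array([ 0.00140673, -0.00248616, -0.00011162, -0.00168539,  0.00247182,
        0.00059949]), 'joint_torque': array([ 3.09313356e-03, -7.22894382e+01, -6.23865938e+01,  7.81798759e-02,
        2.28431396e-02, -1.37065126e-04]), 'ee_pos': array([ 6.74847431e-01, -3.31515956e-06,  2.36990486e-01]), 'ee_rot': array([ 7.07112711e-01,  7.07100675e-01, -3.27573770e-04, -3.76220922e-04]), 'wrist_force': array([0.01243893, 0.31448747, 0.80865325]), 'wrist_torque': array([-0.01700109, -0.02052158,  0.02255904]), 'gripper_force': 0.0, 'opening': 0.9976924057613122}
```

View pics/scene0.png

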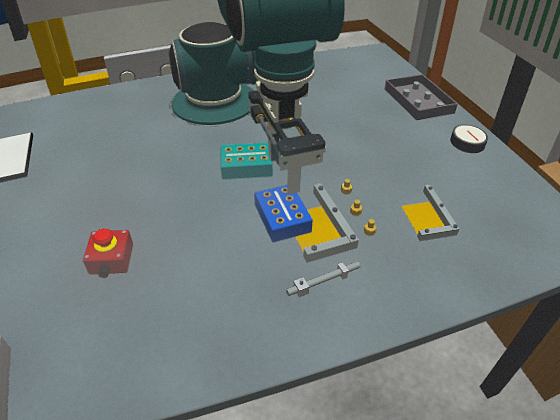

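View pics/side0.png

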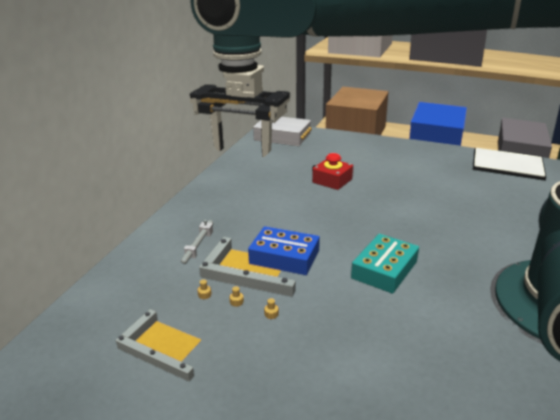

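The scene view shows two manifold shapes: one blue at (283,212) and one teal at (246,158). It also shows two L-stops, at (330,225) and (435,215). I take the blue block, since its colours match, and the left stop, since it looks larger. The red button is at (104,240). The side view agrees, with blue at (284,250) and the large stop at (245,270). Next I confirm this in an enlarged crop and measure.

```bash
python3 - <<'E'
from h import *
c=load('scene'); im=c['image'][:,:,::-1]
cv2.imwrite('pics/crop1.png',cv2.resize(im[170:300,240:400],None,fx=4.6,fy=4.6,interpolation=cv2.INTER_CUBIC))
c2=load('side'); im2=c2['image'][:,:,::-1]
cv2.imwrite('pics/crop2.png',cv2.resize(im2[210:310,170:330],None,fx=5,fy=5,interpolation=cv2.INTER_CUBIC))
for n,c in(('scene',c),('side',c2)):
    h=cv2.cvtColor(c['image'],cv2.COLOR_RGB2HSV)
    for nm,lo,hi,z in(('blue',(105,120,40),(125,255,255),.042),('yellow',(15,150,120),(30,255,255),0),('red',(0,170,100),(6,255,255),.081)):
        m=cv2.inRange(h,lo,hi); k,_,st,ce=cv2.connectedComponentsWithStats(m)
        for i in range(1,k):
            if st[i,4]>40: print(n,nm,st[i],ce[i].round(1),onz(c,*ce[i],z).round(3))
E
```

```text
scene blue [ 0  1  8 24 76] [ 2.4 14.8] [-1.137 -0.814  0.042]
scene blue [ 255  185   57   57 1656] [283.4 214.7] [0.604 0.026 0.042]
scene yellow [ 63  72  46  14 306] [85.1 78.1] [-0.328 -0.407  0.   ]
scene yellow [402 202  43  32 768] [422.4 216. ] [0.672 0.348 0.   ]
scene yellow [351 205  11   7  46] [355.9 208.3] [0.598 0.21  0.   ]
scene yellow [296 206  44  45 902] [318.1 229.3] [0.633 0.099 0.   ]
scene yellow [365 224  11   8  52] [369.8 227.9] [ 0.666  0.212 -0.   ]
scene yellow [ 94 236  23  16 148] [105.9 245.5] [ 0.531 -0.365 -0.   ]
scene red [ 86 229  43  24 335] [103.7 236.4] [ 0.586 -0.351  0.081]
side blue [ 411  102   56   43 1924] [438.  122.6] [ 0.332 -0.826  0.042]
side blue [ 248  227   71   48 1918] [283.9 251.8] [0.559 0.07  0.042]
side yellow [324 161  18   8  94] [332.6 165.1] [ 0.601 -0.462  0.   ]
side yellow [221 250  58  25 526] [244.1 262.7] [0.646 0.079 0.   ]
side yellow [ 137  322   63   38 1265] [168.2 340.5] [0.676 0.341 0.   ]
side red [327 154  13  10  98] [333.  158.1] [ 0.567 -0.334  0.081]
side red [314 161  38  27 503] [329.5 174.6] [ 0.549 -0.233  0.081]
```

View pics/crop1.png

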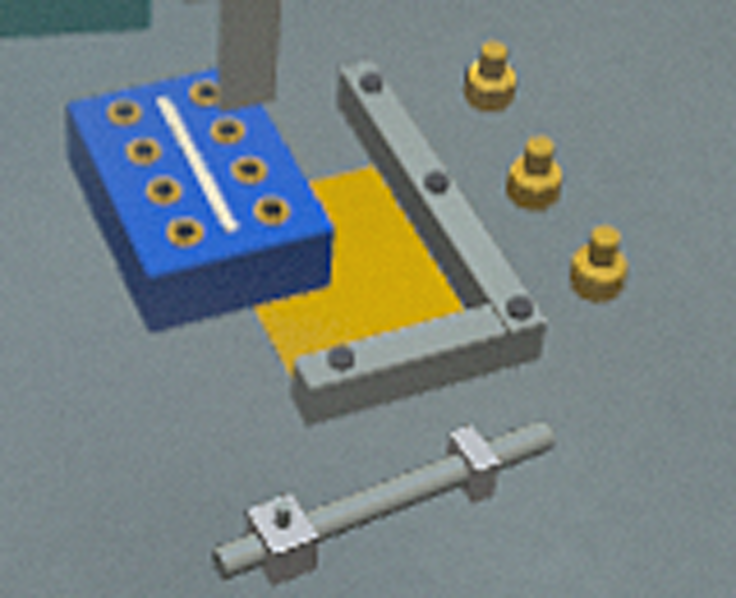

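View pics/crop2.png

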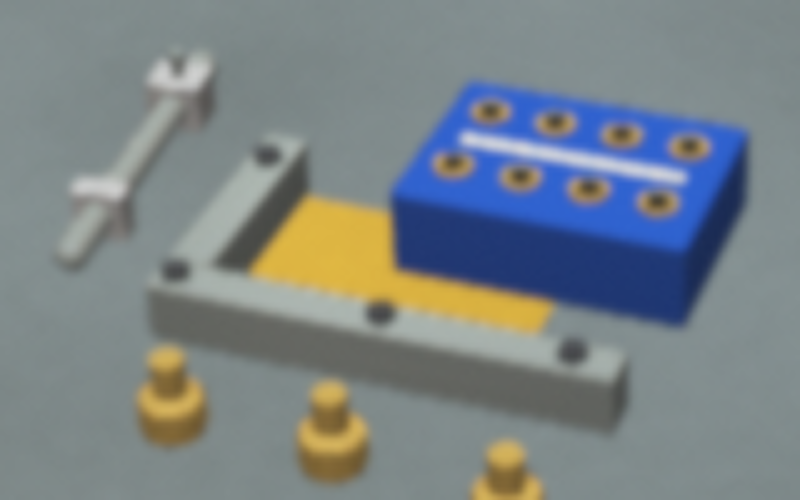

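The crops confirm both choices. The block is blue with brass ports and a white stripe, and it belongs to the larger stop, with three plugs behind the long rail and the pitot tube beyond the short rail. Next I read the corner pixels and fit poses to them.

```bash
cat > fit.py <<'E'
from h import *
def fit(model,pts):
    a=np.array(model,float);b=np.array(pts)[:,:2];am,bm=a.mean(0),b.mean(0);A=a-am;B=b-bm
    th=np.arctan2((A[:,0]*B[:,1]-A[:,1]*B[:,0]).sum(),(A*B).sum())
    R=np.array([[np.cos(th),-np.sin(th)],[np.sin(th),np.cos(th)]]);t=bm-R@am
    r=(a@R.T+t-b); return th,t,np.round(r*1000,1)
E
python3 - <<'E'
from fit import *
s=load('scene');d=load('side')
S=lambda x,y:(240+(x+.5)/4.6-.5,170+(y+.5)/4.6-.5); D=lambda x,y:(170+(x+.5)/5-.5,210+(y+.5)/5-.5)
stop=dict(A=(.02,.02),B=(-.18,0),C=(-.18,.02),D=(0,-.1),E=(.02,-.1),I=(0,0),F=(.02,0))
ss=dict(A=(545,322),B=(340,72),C=(367,62),D=(296,366),E=(309,389))
sd=dict(A=(150,292),B=(627,355),C=(612,380),D=(305,144),E=(270,132))
mm=dict(a=(.065,.0475),b=(.065,-.0475),c=(-.065,-.0475),d=(-.065,.0475))
ms=dict(a=(331,232),b=(150,275),c=(67,104)); md=dict(a=(392,195),b=(475,80),c=(749,130),d=(686,251))
for nm,model,ps,f,c,z in(('stop',stop,ss,S,s,.028),('stop',stop,sd,D,d,.028),('man',mm,ms,S,s,.042),('man',mm,md,D,d,.042)):
    k=list(ps);P=[onz(c,*f(*ps[i]),z) for i in k]; th,t,r=fit([model[i] for i in k],P); print(nm,round(th,4),t.round(4),r.tolist())
o,e=ray(s,104,234);
for n,c,p,z in (('st',s,[(160,98),(234,229)],.042),('sd',d,[(462,138),(686,179)],.042)):
    q=[onz(c,*(S if n=='st' else D)(*x),z)[:2] for x in p]; v=q[1]-q[0]; print('stripe',np.arctan2(v[1],v[0]),np.hypot(*v),(q[0]+q[1])/2)
E
python3 - <<'E'
from h import *
def crop(n,x,y,w,h):
    im=load(n)['image'][y:y+h,x:x+w,::-1]; return cv2.resize(im,(400,400),interpolation=cv2.INTER_CUBIC)
cv2.imwrite('pics/but.png',np.hstack([crop('scene',75,215,70,70),crop('side',298,140,70,70)]))
E
```

```text
stop 0.0352 [0.6951 0.1374] [[1.8, 1.2], [-2.6, -1.6], [-0.3, 1.9], [-2.1, -0.8], [3.2, -0.8]]
stop 0.0302 [0.6903 0.1398] [[3.6, -1.7], [-1.1, -1.8], [-2.0, 1.5], [-0.8, -1.1], [0.3, 3.2]]
man 0.0052 [0.5747 0.0339] [[0.4, 2.9], [1.5, -2.6], [-1.9, -0.3]]
man 0.0155 [0.5702 0.0347] [[1.6, -0.5], [1.2, 1.0], [-1.8, -0.4], [-1.0, -0.1]]
stripe 0.03934109097413115 0.10013574365252742 [0.57249073 0.03421112]
stripe -3.1247126845977653 0.10046984744797674 [0.57183922 0.03261502]
```

View pics/but.png

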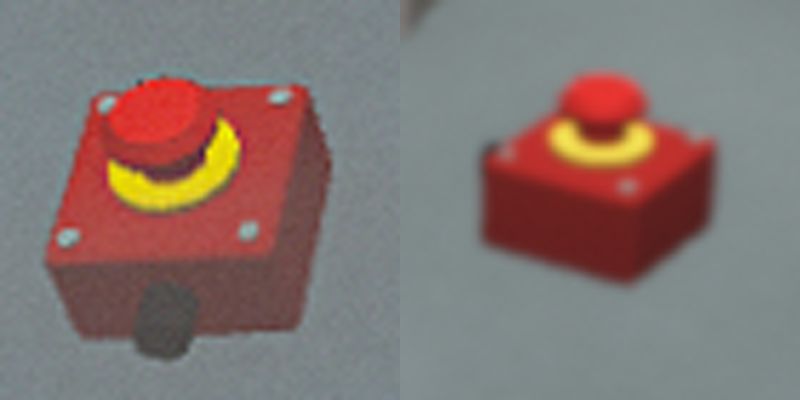

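```bash
python3 - <<'E'
from fit import *
s=load('scene');d=load('side')
S=lambda x,y:(75+(x+.5)/5.714-.5,215+(y+.5)/5.714-.5); D=lambda x,y:(298+(x-400+.5)/5.714-.5,140+(y+.5)/5.714-.5)
print('box scene',[onz(s,*S(*p),.048).round(4)[:2].tolist() for p in((97,90),(305,87),(272,255),(47,264))])
print('box side',[onz(d,*D(*p),.048).round(4)[:2].tolist() for p in((484,156),(716,142),(632,200))])
print('top',onz(s,*S(156,112),.079).round(4),onz(d,*D(603,92),.079).round(4))
for c,n in((s,'scene'),(d,'side')):
    h=cv2.cvtColor(c['image'],cv2.COLOR_RGB2HSV);m=cv2.inRange(h,(80,100,60),(95,255,255))
    k,l,st,ce=cv2.connectedComponentsWithStats(m)
    for i in range(1,k):
        if st[i,4]>300 and 140<ce[i][1]<300 and st[i,2]<80:
            q=cv2.boxPoints(cv2.minAreaRect(cv2.findContours((l==i).astype('uint8'),0,2)[0][0]));hull=cv2.approxPolyDP(cv2.convexHull(cv2.findContours((l==i).astype('uint8'),0,2)[0][0]),3,True)[:,0]
            print(n,st[i],[(p.tolist(),onz(c,*p.astype(float),.042).round(3)[:2].tolist()) for p in hull])
E
```

```text
box scene [[0.5243, -0.383], [0.5479, -0.3057], [0.628, -0.3243], [0.6074, -0.4033]]
box side [[0.6235, -0.3307], [0.5228, -0.3827], [0.5445, -0.3071]]
top [ 0.5762 -0.3545  0.079 ] [ 0.5723 -0.3537  0.079 ]
scene [221 143  51  29 813] [([267, 143], [0.334, 0.073]), ([271, 170], [0.446, 0.049]), ([221, 167], [0.395, -0.065]), ([222, 145], [0.304, -0.041])]
side [ 352  234   67   59 2050] [([378, 234], [0.39, -0.061]), ([418, 246], [0.301, -0.042]), ([415, 262], [0.299, 0.018]), ([392, 292], [0.326, 0.127]), ([352, 277], [0.407, 0.107]), ([352, 262], [0.418, 0.059])]
side [ 497  262   41   71 1447] [([537, 331], [0.07, 0.154]), ([526, 328], [0.089, 0.152]), ([505, 309], [0.124, 0.111]), ([497, 288], [0.139, 0.053]), ([506, 271], [0.122, -0.009]), ([529, 262], [0.075, -0.057])]
```

Call:
{"api": "jog_arm", "payload": {
  "targets": [
    [-0.08, -0.136, 0, 0, 0, -0.064],
    [-0.08, -0.136, 0.08, 0, 0, -0.064],
    [-0.08, -0.136, 0.16, 0, 0, -0.064],
    [-0.08, -0.136, 0.24, 0, 0, -0.064],
    [-0.08, -0.136, 0.276, 0, 0, -0.064],
    [-0.08, -0.136, 0.276, 0, 0, -0.064]
  ],
  "gripper": 0
}}

```text
time_s: 0.85
ee_pos: [0.5712, -0.0598, 0.0279]
ee_rot: [0.696, 0.718, -0.002, -0.002]
wrist_force: [0.3, -0.6, 0.0]
opening: 1.001
gripper_force: 0.0
```

Call:
{"api": "jog_arm", "payload": {
  "targets": [
    [0.02, 0, 0, 0, 0, 0],
    [0.04, 0, 0, 0, 0, 0],
    [0.048, 0, 0, 0, 0, 0],
    [0.056, 0, 0, 0, 0, 0],
    [0.064, 0, 0, 0, 0, 0],
    [0.072, 0, 0, 0, 0, 0],
    [0.08, 0, 0, 0, 0, 0],
    [0.088, 0, 0, 0, 0, 0],
    [0.096, 0, 0, 0, 0, 0],
    [0.104, 0, 0, 0, 0, 0],
    [0.112, 0, 0, 0, 0, 0],
    [0.112, 0, 0, 0, 0, 0]
  ]
}}

```text
time_s: 2.35
ee_pos: [0.5709, 0.0241, 0.0316]
ee_rot: [0.696, 0.718, 0.0, 0.001]
wrist_force: [0.5, -3.1, 1.3]
opening: 1.001
gripper_force: 1.2
```

Call:
{"api": "jog_arm", "payload": {
  "targets": [
    [0.003, 0, 0, 0, 0, 0],
    [0.006, 0, 0, 0, 0, 0],
    [0.009, 0, 0, 0, 0, 0],
    [0.011, 0, 0, 0, 0, 0],
    [0.012, 0, 0, 0, 0, 0],
    [0.012, 0, 0, 0, 0, 0]
  ]
}}

```text
time_s: 3.1
ee_pos: [0.5705, 0.0317, 0.0315]
ee_rot: [0.696, 0.718, -0.0, 0.001]
wrist_force: [-0.0, -13.3, 5.8]
opening: 1.0
gripper_force: 6.8
```

Call:
{"api": "jog_arm", "payload": {
  "targets": [
    [0.002, 0, 0, 0, 0, 0],
    [0.003, 0, 0, 0, 0, 0],
    [0.003, 0, 0, 0, 0, 0]
  ]
}}

```text
time_s: 3.48
ee_pos: [0.5703, 0.032, 0.0316]
ee_rot: [0.696, 0.718, -0.002, 0.002]
wrist_force: [-4.0, -32.2, 8.5]
opening: 1.001
gripper_force: 15.7
```

```bash
python3 - <<'E'
from h import *
a=cv2.resize(grab('scene')['image'][170:290,240:380,::-1],(400,343),interpolation=cv2.INTER_CUBIC)
b=cv2.resize(grab('side')['image'][210:330,190:330,::-1],(400,343),interpolation=cv2.INTER_CUBIC)
cv2.imwrite('pics/p1.png',np.hstack([a,b]))
E
```

```text
(no output)
```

View pics/p1.png

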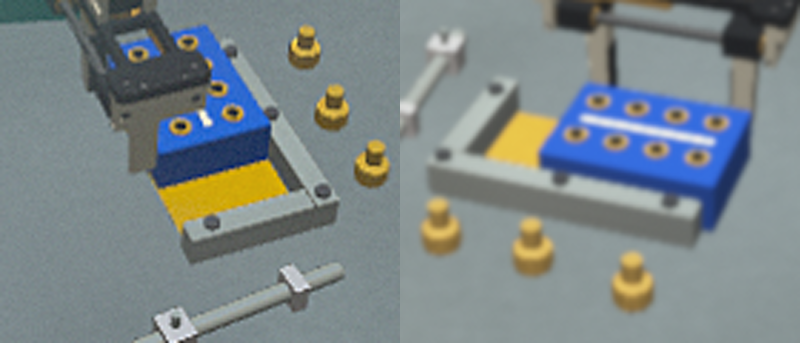

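Call:
{"api": "jog_arm", "payload": {
  "targets": [
    [-0.02, 0, 0, 0, 0, 0],
    [-0.05, 0, 0, 0, 0, 0],
    [-0.05, 0, -0.08, 0, 0, 0],
    [-0.05, 0, -0.16, 0, 0, 0],
    [-0.05, -0.07, -0.18, 0, 0, 0.36],
    [-0.02, -0.14, -0.18, 0, 0, 0.72],
    [0.04, -0.14, -0.18, 0, 0, 1.0],
    [0.07, -0.14, -0.18, 0, 0, 1.0]
  ],
  "gripper": 0.5
}}

```text
time_s: 4.58
ee_pos: [0.4626, 0.0858, 0.1662]
ee_rot: [0.852, 0.523, 0.001, -0.0]
wrist_force: [0.1, -1.0, 0.0]
opening: 0.497
gripper_force: 0.0
```

Call:
{"api": "jog_arm", "payload": {
  "targets": [
    [0, 0, 0, 0, 0, 0.36],
    [0, 0, 0, 0, 0, 0.72],
    [0, 0, 0, 0, 0, 1.0]
  ]
}}

```text
time_s: 4.95
ee_pos: [0.4631, 0.0845, 0.1656]
ee_rot: [0.956, 0.295, -0.0, -0.0]
wrist_force: [0.6, 0.7, 0.7]
opening: 0.498
gripper_force: 0.0
```

Call:
{"api": "jog_arm", "payload": {
  "targets": [
    [0, 0, 0, 0, 0, 0.36],
    [0, 0, 0, 0, 0, 0.72],
    [0, 0, 0, 0, 0, 1.0]
  ]
}}

```text
time_s: 5.32
ee_pos: [0.4632, 0.0844, 0.1656]
ee_rot: [0.999, 0.049, -0.0, -0.0]
wrist_force: [0.5, 0.6, 0.5]
opening: 0.498
gripper_force: 0.0
```

Call:
{"api": "jog_arm", "payload": {
  "targets": [
    [0, 0, 0, 0, 0, 0.14],
    [0, 0, 0, 0, 0, 0.14]
  ]
}}

```text
time_s: 5.58
ee_pos: [0.4632, 0.0844, 0.1656]
ee_rot: [1.0, 0.017, -0.0, -0.0]
wrist_force: [-1.1, -0.1, 0.0]
opening: 0.5
gripper_force: 0.0
```

Call:
{"api": "jog_arm", "payload": {
  "targets": [
    [0, 0, 0.08, 0, 0, 0],
    [0, 0, 0.16, 0, 0, 0],
    [0, 0, 0.182, 0, 0, 0],
    [0, 0, 0.182, 0, 0, 0]
  ]
}}

```text
time_s: 6.08
ee_pos: [0.4634, 0.0843, 0.0296]
ee_rot: [1.0, 0.017, -0.0, -0.0]
wrist_force: [-1.2, -0.8, 0.9]
opening: 0.502
gripper_force: 0.0
```

Call:
{"api": "jog_arm", "payload": {
  "targets": [
    [0.02, 0, 0, 0, 0, 0],
    [0.04, 0, 0, 0, 0, 0],
    [0.048, 0, 0, 0, 0, 0],
    [0.056, 0, 0, 0, 0, 0],
    [0.064, 0, 0, 0, 0, 0],
    [0.072, 0, 0, 0, 0, 0],
    [0.08, 0, 0, 0, 0, 0],
    [0.088, 0, 0, 0, 0, 0],
    [0.096, 0, 0, 0, 0, 0],
    [0.104, 0, 0, 0, 0, 0],
    [0.112, 0, 0, 0, 0, 0],
    [0.112, 0, 0, 0, 0, 0]
  ]
}}

```text
time_s: 7.58
ee_pos: [0.5485, 0.087, 0.0299]
ee_rot: [1.0, 0.016, 0.0, 0.0]
wrist_force: [-0.1, -0.3, 0.9]
opening: 0.502
gripper_force: 0.5
```

Call:
{"api": "jog_arm", "payload": {
  "targets": [
    [0.003, 0, 0, 0, 0, 0],
    [0.006, 0, 0, 0, 0, 0],
    [0.009, 0, 0, 0, 0, 0],
    [0.011, 0, 0, 0, 0, 0],
    [0.011, 0, 0, 0, 0, 0]
  ]
}}

```text
time_s: 8.2
ee_pos: [0.5533, 0.0872, 0.0299]
ee_rot: [1.0, 0.016, -0.004, 0.0]
wrist_force: [-39.5, -3.6, 27.9]
opening: 0.497
gripper_force: 19.6
```

Call:
{"api": "jog_arm", "payload": {
  "targets": [
    [-0.02, 0, 0, 0, 0, 0],
    [-0.05, 0, 0, 0, 0, 0],
    [-0.05, 0, -0.08, 0, 0, 0],
    [-0.05, 0, -0.16, 0, 0, 0],
    [-0.08, 0.05, -0.22, 0, 0, 0],
    [-0.08, 0.13, -0.22, 0, 0, 0],
    [-0.08, 0.2, -0.22, 0, 0, 0],
    [-0.08, 0.2, -0.22, 0, 0, 0]
  ],
  "gripper": 1
}}

```text
time_s: 9.2
ee_pos: [0.5007, -0.0674, 0.1947]
ee_rot: [1.0, 0.015, 0.001, 0.0]
wrist_force: [0.2, 1.1, -0.1]
opening: 0.006
gripper_force: 0.0
```

```bash
python3 - <<'E'
from h import *
a=cv2.resize(grab('scene')['image'][170:290,260:360,::-1],(400,480),interpolation=cv2.INTER_CUBIC)
b=cv2.resize(grab('side')['image'][210:330,200:300,::-1],(400,480),interpolation=cv2.INTER_CUBIC)
cv2.imwrite('pics/p2.png',np.hstack([a,b]))
E
```

```text
(no output)
```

View pics/p2.png

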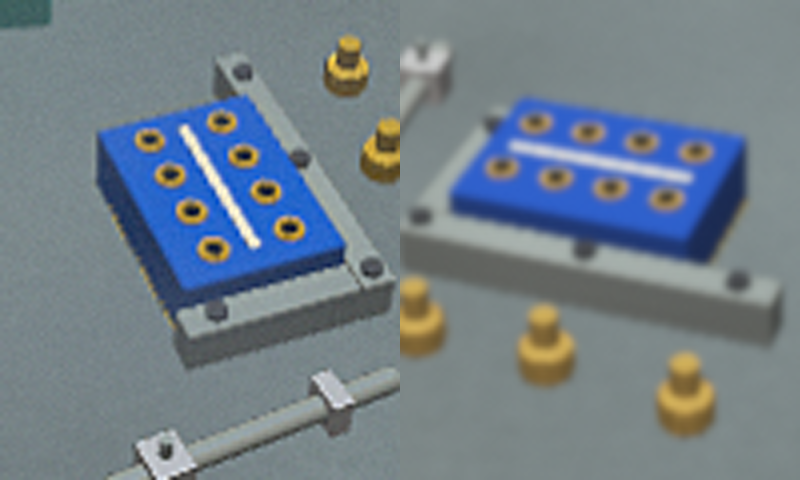

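The manifold looks home. Only a hairline of the yellow patch shows, on its outer sides at about (160,300) and (735,230). I check this numerically against the stop.

```bash
python3 - <<'E'
from fit import *
s=load('scene');d=load('side')
S=lambda x,y:(260+(x+.5)/4-.5,170+(y+.5)/4-.5); D=lambda x,y:(200+(x-400+.5)/4-.5,210+(y+.5)/4-.5)
mm=dict(a=(.065,.0475),b=(.065,-.0475),c=(-.065,-.0475),d=(-.065,.0475))
ms=dict(a=(345,247),b=(187,290),c=(97,132),d=(247,97)); md=dict(a=(451,192),b=(521,97),c=(747,137),d=(689,242))
for nm,ps,f,c,st in(('sc',ms,S,s,((.6951,.1374),.0352)),('sd',md,D,d,((.6903,.1398),.0302))):
    k=list(ps);P=[onz(c,*f(*ps[i]),.042) for i in k];th,t,r=fit([mm[i] for i in k],P)
    e=t-np.array(st[0]);a=st[1];print(nm,round(th,4),t.round(4),r.tolist(),'rel',round(e[0]*np.cos(a)+e[1]*np.sin(a),4),round(-e[0]*np.sin(a)+e[1]*np.cos(a),4))
E
```

```text
sc 0.026 [0.6309 0.088 ] [[0.8, 1.9], [1.5, -2.7], [-0.2, -1.2], [-2.2, 2.1]] rel -0.0659 -0.0471
sd 0.0313 [0.626 0.09 ] [[1.4, 1.4], [-0.7, 0.2], [-1.3, 0.0], [0.7, -1.6]] rel -0.0658 -0.0478
```

The manifold is home, within about 1 mm in both views. Next I move over the button.

Call:
{"api": "jog_arm", "payload": {
  "targets": [
    [0.03, 0.08, 0, 0, 0, 0],
    [0.05, 0.16, 0, 0, 0, 0],
    [0.07, 0.24, 0, 0, 0, 0],
    [0.087, 0.32, 0, 0, 0, 0],
    [0.087, 0.385, 0, 0, 0, 0],
    [0.087, 0.385, 0.05, 0, 0, 0],
    [0.087, 0.385, 0.1, 0, 0, 0],
    [0.087, 0.385, 0.1, 0, 0, 0]
  ],
  "gripper": 1
}}

```text
time_s: 10.3
ee_pos: [0.5749, -0.3491, 0.1163]
ee_rot: [1.0, 0.017, -0.002, -0.001]
wrist_force: [-0.8, 0.9, -0.2]
opening: 0.007
gripper_force: 0.0
```

```bash
python3 - <<'E'
from h import *
a=cv2.resize(grab('scene')['image'][190:280,60:150,::-1],(400,400),interpolation=cv2.INTER_CUBIC)
b=cv2.resize(grab('side')['image'][120:210,288:378,::-1],(400,400),interpolation=cv2.INTER_CUBIC)
cv2.imwrite('pics/p3.png',np.hstack([a,b])); s=manip.read_state(); print(s['ee_pos'])
E
```

```text
[ 0.5760736  -0.35030447  0.12050788]
```

View pics/p3.png

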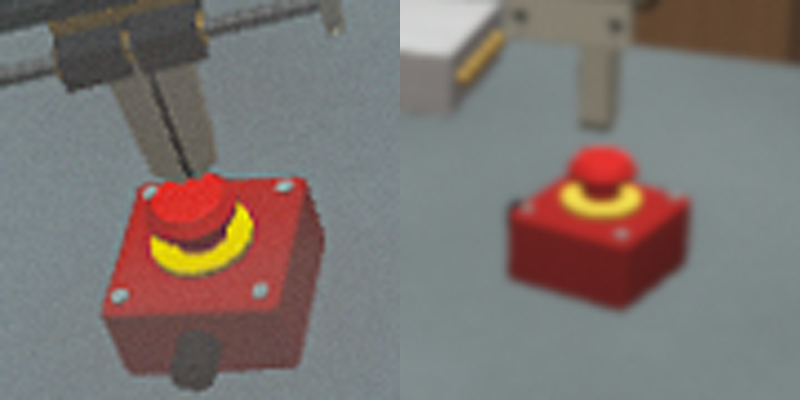

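The closed tips are centred over the mushroom in both views, about 20 mm above it. I press gently.

Call:
{"api": "jog_arm", "payload": {
  "targets": [
    [0, 0.005, 0.014, 0, 0, 0],
    [0, 0.005, 0.024, 0, 0, 0],
    [0, 0.005, 0.03, 0, 0, 0],
    [0, 0.005, 0.034, 0, 0, 0],
    [0, 0.005, 0.036, 0, 0, 0],
    [0, 0.005, 0.036, 0, 0, 0]
  ]
}}

```text
time_s: 11.15
ee_pos: [0.5754, -0.3549, 0.0929]
ee_rot: [1.0, 0.016, 0.0, 0.0]
wrist_force: [-0.5, 1.6, 5.6]
opening: 0.005
gripper_force: 2.8
```

Call:
{"api": "jog_arm", "payload": {
  "targets": [
    [0, 0, 0.001, 0, 0, 0],
    [0, 0, 0.002, 0, 0, 0],
    [0, 0, 0.002, 0, 0, 0]
  ]
}}

```text
time_s: 11.52
ee_pos: [0.5756, -0.3549, 0.0925]
ee_rot: [1.0, 0.016, 0.001, 0.0]
wrist_force: [-4.3, 2.8, 15.2]
opening: 0.003
gripper_force: 7.5
```

The force rose to 15 N with little further travel, so the button is fully down. I release it.

Call:
{"api": "jog_arm", "payload": {
  "targets": [
    [0, 0, -0.02, 0, 0, 0],
    [0, 0, -0.06, 0, 0, 0],
    [0, 0, -0.1, 0, 0, 0],
    [0, 0, -0.1, 0, 0, 0],
    [0, 0, -0.1, 0, 0, 0]
  ]
}}

```text
time_s: 12.15
ee_pos: [0.5751, -0.3546, 0.1649]
ee_rot: [1.0, 0.016, -0.0, -0.0]
wrist_force: [-0.7, 0.4, -0.6]
opening: 0.005
gripper_force: 0.0
```

```bash
python3 - <<'E'
from h import *
a0=load('scene')['image'].astype(int); a=grab('scene')['image'].astype(int)
for n,(x,y,w,h) in dict(manifold_area=(240,170,160,130),button=(82,232,48,45)).items(): print(n,np.abs(a-a0)[y:y+h,x:x+w].mean().round(2))
print(manip.close_job())
E
```

```text
manifold_area 2.96
button 3.17
the job is handed in; nothing more can be done
None
```

The job is handed in: the manifold measured within about 1 mm of home in both views, and the button was pressed until it bottomed out and then released; the plugs and pitot tube were not touched, but no verdict came back.

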